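Unscrew the red drain plug of the small bench bath

TASK

The red-plugged bench bath has been emptied and must air-dry: take the red plug by its crank knob, unscrew it a quarter turn anticlockwise (as seen from the front) until its thread lets go, draw it straight out of its port and lay it gently in the aluminium tray. Leave the blue plug of the other bath shut.

Things in the scene. Friction and masses are not known exactly. Their poses are not given: they have to be found in the camera images.
- red_knob (a point): Middle of the red plug's crank knob: red sleeve, 15 mm across, 36 mm long, parallel to the port axis, spinning freely on its pin (steel arm 24 mm to +x). Axes: x along the port into the bath; shut, z is up. Pinch it across from above. The port axis is 34 mm to its +y: shut, the knob is at 3 o'clock seen from the front, level with the axis.
- red_plug: Red plug, 120 g, axes as red_knob; origin on the port axis at the back of its 48 mm flange (6 mm thick), which shuts on the port's mouth. Nose 22 mm to +x; knob at (-36,-34,0) mm; knob upmost, it hangs 58 mm below the knob. Thread: knob turned anticlockwise (seen from the front) to 12 o'clock brings it out 6 mm; free to pull out at 75 to 105 degrees, stop at about 110; clear after 20 mm more.
- red_bath: Fixed open steel bath of the red plug, 110 x 130 x 117 mm, origin under its centre on the worktop, front (-x) towards the robot, turned a little; at the left or the right. Its round steel port, 56 mm across, stands 30 mm out of the front: level axis along the bath's x at y = 0, 70 mm above the worktop, mouth at x = -85 mm.
- tray: Fixed shallow open aluminium tray, 120 x 150 mm, 25 mm high, walls and floor about 4 mm thick; origin under its centre on the worktop, long side along its y.
- blue_plug: Blue plug of the same form in an equal bath beside: not to be moved. Origin and axes as for red_plug.
Not all that is in view belongs to the job. Of the things that look like the tray, the larger one is meant.

How it is judged:
By the outcome, as a careful person would: the job done as asked, in the order asked, and still so for the second after the job is handed in, with the robot touching nothing.
It also fails if it takes over 45 s, if anything falls off the work surface, if the arm or the gripper's body presses on something with over 40 N, if the wrist force passes 120 N, or if a joint passes its speed limit or range.

ROBOT

A 6-joint arm with a two-finger parallel gripper is mounted at the origin on a cart in front of the work surface, level with it; the furniture and walls round the work are solid. World frame = base frame: x ahead of the robot, y to its left, z up, the work surface at z = 0. Lengths are in m, angles in rad, forces in N, time in s.
With the tool pointing down it reaches from about 0.35 to 0.975 m from the base axis. Payload 7.1 kg.
Tool frame: the origin (TCP) lies on the centre line of the jaws, within the pads' length; the fingertips stand 11 mm ahead of it and the grasp point (between the pads) lies 8 mm behind it; z points along the fingers, y is the line along which they close (so a half turn about z gives the same grasp; the last joint's range is limited). The gripper opens to 88 mm and grips with 3 to 60 N. Pads are 20 mm wide; open, the fingers measure 115 mm over their backs; the gripper's body (75 mm by 178 mm) begins 61 mm behind the grasp point.
Start: joints at [1.26, 0.423, 1.63, -0, 1.089, -0.019], TCP at [0.18, 0.599, 0.234] pointing down, gripper open.
Joint ranges: [-3, 3], [-0.9, 2.11], [0.09, 2.58], [-1.31, 4.45], [0.11, 2.69], [-2.54, 2.54]. Speed limits (rad/s): [2.39, 2.39, 3.01, 3.14, 3.14, 3.14].

INTERFACE

Orientations are given as [roll, pitch, yaw] about the fixed x, y, z axes, in that order (R = Rz(yaw) Ry(pitch) Rx(roll)).
In Python, from plant import ctrl, eyes, ticket gives the robot as it stands.
- The arm moves only by the shell command python3 -m pendant 'ROWS' [FORCE]. ROWS is JSON, a list of rows, each an object with "delta_pos": the shift along the tool's x, y, z in cm, a list of three; "turn": the turn about the tool's z in rad; "hand": the finger opening in cm, from 0 to 8.78. A call has 1 to 5 rows; each row is the pose to reach, as a shift and turn from the pose commanded when the call began, along the tool's axes at that moment; what a row does not reach only later rows make up. A row lasts 1/12 s, in which the tool goes at most 41.7 mm and 7.16 degrees, less where a joint would pass 70% of its speed; a pose out of reach is approached as far as the arm can. A call with a gripper value outside its range is refused whole. The fingers move at their own pace and stop on an object; FORCE is the grip in N (left out, the last holds). Time passes only in rows, so rows that repeat a pose let the fingers close. It gives the time, the measured TCP pose, the force, the opening and the grip force at its end, in the units of the state.
- ctrl.get_state(): the state, without advancing time (a new reading comes with each control period).
- eyes.get_image(name): name is "side" or "top" or "wrist"; returns (picture, depth): 384x512x3 uint8, blue, green, red; 384x512 float32, m along the optical axis (not along the pixel's ray), 0 where there is no reading.
- eyes.camera_model(name): a dict with "fov_y" (degrees; the focal length in pixels is half the picture's height over the tangent of half this angle, whatever the lens; pixels are square), "cx", "cy" (the principal point, pixels), "position" and "attitude" of the camera in the world. Camera axes: x right, y up, looking along -z (the intrinsics and any distortion apply to the point x, -y, -z); pixel columns grow to the right and rows downward; lengths in m; the calibration is good to about 2 mm. A picture is of the moment at which its call begins: read the wrist's pose just before it. camera_model takes no time and is no camera call; for the wrist camera it gives the pose at the moment of the call.
- ticket.close_job(): hands the job in; it is judged then, once.
The state is a dict: "time": time; "q": joint angles; "joint_velocities": joint speeds; "tau": joint torques, N m; "ee_pos": TCP position; "eef_rot": TCP orientation; "ft_force": force on the tool from outside, world axes, zero at the start; "torque": the same for the moment, N m; "width": opening from 0.0 (shut) to 1.0 (fully open); "gripper_force": force on a finger pad.
Only numpy, scipy, OpenCV 4.12 (cv2) and the standard library are available. Lean on these libraries where they do the work, as an engineer would, in place of code of your own. Each camera call takes 0.05 s, during which the arm holds its last target. There are 200 camera calls.

## Working session

There is one attempt and no reset: what is moved stays moved. The work goes in short steps, Python scripts to look and compute and a shell command to move; the robot and the scene stay as the last step left them, time stands still between calls to the robot, and variables do not carry over. Pictures are saved under pics/ and viewed, at most 10 in all, crops included, and the job is handed in when it is done.

```bash
ls; mkdir -p pics; cat > h.py <<'E'
import numpy as np,cv2
from plant import ctrl,eyes,ticket
def snap(n,f):
    m=eyes.camera_model(n); im,d=eyes.get_image(n); cv2.imwrite(f'pics/{f}.png',im); np.savez(f'pics/{f}.npz',d=d,m=np.array([m],dtype=object)); return im,d,m
E
python3 - <<'E'
from h import *
for n in ('top','side'):
    im,d,m=snap(n,n+'1'); print(n,m)
print(ctrl.get_state())
E
```

```text
pics
top {'fov_y': 57.88254647725675, 'cx': 253.2006454975059, 'cy': 188.2913288988072, 'position': array([ 0.46532343, -0.03831156,  0.93184869]), 'attitude': array([ 0.12930131,  0.02159712, -1.56510524])}
side {'fov_y': 57.86938489068543, 'cx': 251.49023337995212, 'cy': 195.87912989980626, 'position': array([ 0.54039941, -0.86380673,  0.47672602]), 'attitude': array([ 1.10503279,  0.01205573, -0.07379242])}
{'time': 0.1, 'q': array([ 1.25996371e+00,  4.23743493e-01,  1.63059003e+00, -3.13475935e-05,
        1.08857462e+00, -1.89720811e-02]), 'joint_velocities': array([-0.0005069 , -0.00211294, -0.00362877,  0.00062174,  0.0015306 ,
       -0.00029127]), 'tau': array([ 9.07719732e-04, -5.45617282e+01, -2.74326164e+01,  6.45196787e-02,
        1.87918218e-02, -4.29430622e-05]), 'ee_pos': array([0.17965746, 0.59813298, 0.23300173]), 'eef_rot': array([-3.14027688e+00,  2.79273820e-06,  2.84974668e+00]), 'ft_force': array([-0.63282192, -0.56296491,  0.71243089]), 'torque': array([ 0.02333814, -0.05055587,  0.01191741]), 'gripper_force': 0.0, 'width': 1.0052401829639859}
```

View pics/top1.png

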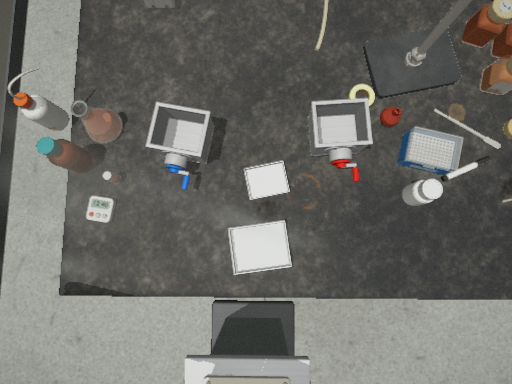

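View pics/side1.png

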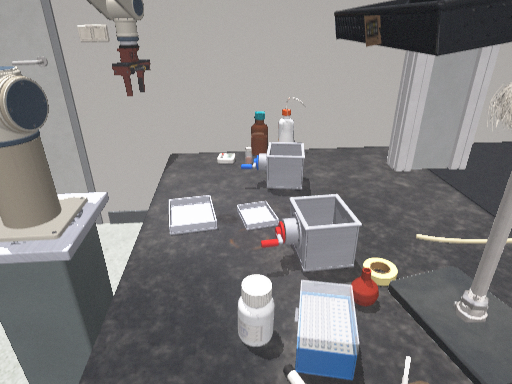

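The top view has the red bath at (340,125), its red knob near (355,172), the tray at (260,247) and a smaller decoy tray at (267,181). The blue plug is at (180,175). In the side view the red knob is near (270,243).

```bash
cat >> h.py <<'E'
from scipy.spatial.transform import Rotation as R
def cloud(d,m):
    f=192/np.tan(np.radians(m['fov_y'])/2); v,u=np.mgrid[:384,:512]
    p=np.stack([(u-m['cx'])/f*d,-(v-m['cy'])/f*d,-d],-1)
    return p@R.from_euler('xyz',m['attitude']).as_matrix().T+m['position']
def load(f):
    z=np.load(f'pics/{f}.npz',allow_pickle=True); return cv2.imread(f'pics/{f}.png'),z['d'],z['m'][0]
E
python3 - <<'E'
from h import *
for n in('top1','side1'):
    im,d,m=load(n);P=cloud(d,m)
    b,g,r=[im[...,i].astype(int) for i in range(3)]
    red=(r>120)&(g<60)&(b<60)&(d>0)
    k,l,s,c=cv2.connectedComponentsWithStats(red.astype(np.uint8))
    for i in range(1,k):
        if s[i,4]>15:
            q=P[l==i];print(n,s[i],q.mean(0).round(3),q.min(0).round(3),q.max(0).round(3))
im,d,m=load('top1');P=cloud(d,m)
# tops: bath rim z~.117, tray rim z~.025
z=P[...,2]
for nm,(u0,u1,v0,v1),(za,zb) in [('bath',(300,385,85,165),(.105,.13)),('tray',(222,298,215,280),(.018,.032)),('floor',(222,298,215,280),(.001,.012)),('bbath',(140,222,92,165),(.105,.13))]:
    M=np.zeros_like(z,bool);M[v0:v1,u0:u1]=1;M&=(z>za)&(z<zb)&(d>0)
    q=P[M]; rc=cv2.minAreaRect(q[:,:2].astype(np.float32)*1000); print(nm,M.sum(),np.median(q[:,2]).round(4),rc,cv2.boxPoints(rc).round(0).tolist())
print('table',np.median(z[150:290,320:380][d[150:290,320:380]>0]))
im2=im[75:195,290:440];im3=im[205:285,210:310]
a=cv2.resize(im2,None,fx=5,fy=5,interpolation=2)[:600]
cv2.imwrite('pics/crop1.png',a)
S=cloud(*load('side1')[1:]);print('shelf',S[[20,40,45],[350,420,500]])
E
```

```text
top1 [382 107  18  17 153] [ 0.774 -0.378  0.045] [ 0.756 -0.401  0.032] [ 0.8   -0.359  0.076]
top1 [332 159  19   9  84] [ 0.641 -0.235  0.083] [ 0.632 -0.259  0.064] [ 0.651 -0.216  0.093]
top1 [352 167   7  15  83] [ 0.614 -0.273  0.072] [ 0.596 -0.285 -0.002] [ 0.635 -0.267  0.078]
side1 [363 274  10  11  43] [ 0.779 -0.389  0.062] [ 0.773 -0.392  0.05 ] [ 0.788 -0.386  0.072]
side1 [353 291  25  12 122] [ 0.777 -0.402  0.029] [ 0.757 -0.407  0.02 ] [ 0.799 -0.388  0.037]
bath 846 0.117 ((731.8641357421875, -233.17373657226562), (117.90046691894531, 138.4743194580078), 3.6017487049102783) [[669.0, -168.0], [677.0, -306.0], [795.0, -299.0], [786.0, -160.0]]
tray 346 0.0246 ((430.4073486328125, -35.00749206542969), (119.94436645507812, 150.15313720703125), 8.240934371948242) [[360.0, 31.0], [382.0, -118.0], [501.0, -101.0], [479.0, 48.0]]
floor 2877 0.0036 ((430.67333984375, -35.17664337158203), (167.36407470703125, 200.41366577148438), 0.35180553793907166) [[346.0, 65.0], [348.0, -136.0], [515.0, -135.0], [514.0, 66.0]]
bbath 810 0.1166 ((716.8614501953125, 163.8575439453125), (138.0585479736328, 116.69271850585938), 79.34741973876953) [[647.0, 107.0], [761.0, 85.0], [787.0, 221.0], [672.0, 242.0]]
table 0.000575633185950275
shelf [[ 0.8678478   0.11887304  0.47666885]
 [ 0.86479765 -0.25621001  0.44569957]
 [ 2.12477477  1.19979053  0.33771758]]
```

View pics/crop1.png

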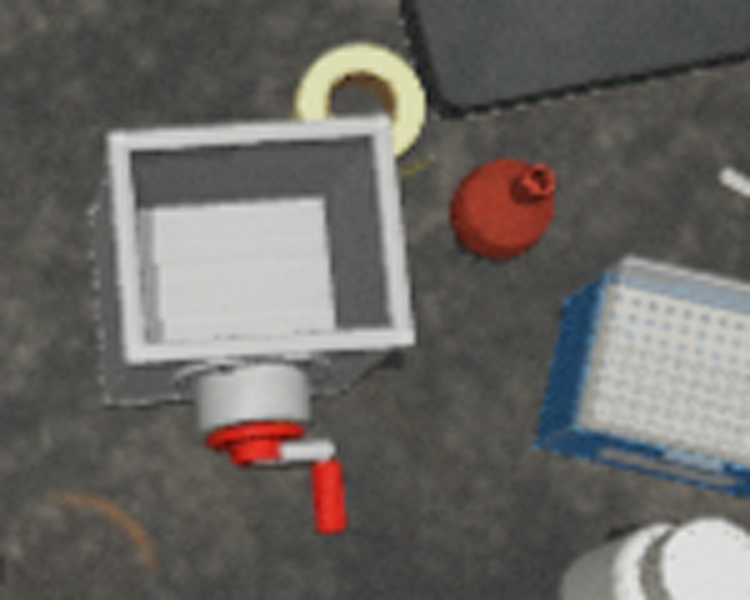

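```bash
cat >> h.py <<'E'
def to(x,y,z,yaw=None):
    s=ctrl.get_state();Rm=R.from_euler('xyz',s['eef_rot']).as_matrix()
    d=Rm.T@(np.array([x,y,z])-s['ee_pos'])*100
    t=0 if yaw is None else -((yaw-s['eef_rot'][2]+np.pi)%(2*np.pi)-np.pi)
    print('t',round(s['time'],2),'delta',d.round(2),'turn',round(t,3),'pos',s['ee_pos'].round(4),'rpy',s['eef_rot'].round(3),'F',s['ft_force'].round(1),'w',round(s['width']*8.78,2),'g',round(s['gripper_force'],1))
E
python3 -c "
from h import *
to(.614,-.274,.15,3.204)"
```

```text
t 0.1 delta [-66.69 -71.02   8.39] turn -0.354 pos [0.1797 0.5981 0.233 ] rpy [-3.14  0.    2.85] F [-0.6 -0.6  0.7] w 8.83 g 0.0
```

```bash
python3 -m pendant '[{"delta_pos":[-66.7,-71,4],"turn":-0.354,"hand":5},{"delta_pos":[-66.7,-71,4],"turn":-0.354,"hand":5},{"delta_pos":[-66.7,-71,4],"turn":-0.354,"hand":5},{"delta_pos":[-66.7,-71,4],"turn":-0.354,"hand":5},{"delta_pos":[-66.7,-71,4],"turn":-0.354,"hand":5}]' 20;  python3 -c "
from h import *
to(.614,-.274,.15,3.204)"
```

```text
time: 0.52
ee_pos: [0.2728, 0.4103, 0.2247]
eef_rot: [-3.141, -0.0, -3.078]
ft_force: [0.9, 0.5, -0.7]
width: 0.657
gripper_force: 0.0
t 0.52 delta [-29.71 -70.45   7.5 ] turn 0.001 pos [0.2728 0.4103 0.2247] rpy [-3.141 -0.    -3.078] F [ 0.9  0.5 -0.7] w 5.77 g 0.0
```

```bash
python3 -m pendant '[{"delta_pos":[-29.7,-70.4,5],"turn":0,"hand":5},{"delta_pos":[-29.7,-70.4,5],"turn":0,"hand":5},{"delta_pos":[-29.7,-70.4,5],"turn":0,"hand":5},{"delta_pos":[-29.7,-70.4,5],"turn":0,"hand":5},{"delta_pos":[-29.7,-70.4,5],"turn":0,"hand":5}]';  python3 -c "
from h import *
to(.614,-.274,.15,3.204)"
```

```text
time: 0.93
ee_pos: [0.3654, 0.2242, 0.2114]
eef_rot: [-3.142, 0.0, -3.079]
ft_force: [0.9, -0.3, -0.1]
width: 0.573
gripper_force: 0.0
t 0.93 delta [-21.69 -51.28   6.14] turn 0.0 pos [0.3654 0.2242 0.2114] rpy [-3.142  0.    -3.079] F [ 0.9 -0.3 -0.1] w 5.03 g 0.0
```

```bash
python3 -m pendant '[{"delta_pos":[-21.5,-51,5],"turn":0,"hand":5},{"delta_pos":[-21.5,-51,5],"turn":0,"hand":5},{"delta_pos":[-21.5,-51,5],"turn":0,"hand":5},{"delta_pos":[-21.5,-51,5],"turn":0,"hand":5},{"delta_pos":[-21.5,-51,5],"turn":0,"hand":5}]';  python3 -c "
from h import *
to(.614,-.274,.15,3.204)"
```

```text
time: 1.35
ee_pos: [0.4578, 0.0382, 0.1926]
eef_rot: [3.142, -0.0, -3.08]
ft_force: [0.9, 0.3, 0.0]
width: 0.568
gripper_force: 0.0
t 1.35 delta [-13.65 -32.13   4.26] turn -0.0 pos [0.4578 0.0382 0.1926] rpy [ 3.142 -0.    -3.08 ] F [0.9 0.3 0. ] w 4.99 g 0.0
```

```bash
python3 -m pendant '[{"delta_pos":[-13.6,-32.1,4.2],"turn":0,"hand":5},{"delta_pos":[-13.6,-32.1,4.2],"turn":0,"hand":5},{"delta_pos":[-13.6,-32.1,4.2],"turn":0,"hand":5},{"delta_pos":[-13.6,-32.1,4.2],"turn":0,"hand":5},{"delta_pos":[-13.6,-32.1,4.2],"turn":0,"hand":5}]';  python3 -c "
from h import *
to(.614,-.274,.15,3.204)"
```

```text
time: 1.77
ee_pos: [0.5501, -0.1469, 0.1673]
eef_rot: [3.141, -0.001, -3.08]
ft_force: [0.2, 1.2, -0.2]
width: 0.569
gripper_force: 0.0
t 1.77 delta [ -5.59 -13.08   1.72] turn -0.001 pos [ 0.5501 -0.1469  0.1673] rpy [ 3.141e+00 -1.000e-03 -3.080e+00] F [ 0.2  1.2 -0.2] w 4.99 g 0.0
```

```bash
python3 -m pendant '[{"delta_pos":[-5.7,-13.4,1.8],"turn":0,"hand":5},{"delta_pos":[-5.7,-13.4,1.8],"turn":0,"hand":5},{"delta_pos":[-5.7,-13.4,1.8],"turn":0,"hand":5},{"delta_pos":[-5.7,-13.4,1.8],"turn":0,"hand":5},{"delta_pos":[-5.7,-13.4,1.8],"turn":0,"hand":5}]';  python3 - <<'E'
from h import *
to(.614,-.274,.062,3.204)
im,d,m=snap('wrist','w1');P=cloud(d,m)
b,g,r=[im[...,i].astype(int) for i in range(3)]
red=(r>120)&(g<70)&(b<70)&(d>0)
k,l,s,c=cv2.connectedComponentsWithStats(red.astype(np.uint8))
for i in range(1,k):
    if s[i,4]>40:
        q=P[l==i];print(s[i],np.median(q,0).round(4),np.percentile(q,2,0).round(3),np.percentile(q,98,0).round(3),cv2.minAreaRect(q[q[:,2]>.06][:,:2].astype(np.float32)*1000))
E
```

```text
time: 2.18
ee_pos: [0.6163, -0.2792, 0.1487]
eef_rot: [-3.141, 0.001, -3.083]
ft_force: [-0.9, 0.3, -0.8]
width: 0.566
gripper_force: 0.0
t 2.18 delta [0.2  0.54 8.67] turn -0.003 pos [ 0.6163 -0.2792  0.1487] rpy [-3.141e+00  1.000e-03 -3.083e+00] F [-0.9  0.3 -0.8] w 4.97 g 0.0
[254 179  18  44 679] [ 0.6122 -0.2721  0.0734] [ 0.597 -0.278  0.069] [ 0.63  -0.266  0.075] ((614.0584716796875, -271.5782165527344), (34.87334442138672, 13.522435188293457), 4.379257678985596)
[325 239   9   9  47] [ 0.6422 -0.2184  0.0837] [ 0.64  -0.222  0.069] [ 0.648 -0.211  0.088] ((644.2391357421875, -216.51953125), (12.665424346923828, 6.546442985534668), 36.24110412597656)
[281 243  15   8  71] [ 0.645  -0.2506  0.0876] [ 0.643 -0.255  0.083] [ 0.647 -0.246  0.09 ] ((645.39892578125, -250.5626220703125), (9.513463973999023, 5.160216808319092), 86.15099334716797)
```

View pics/w1.png

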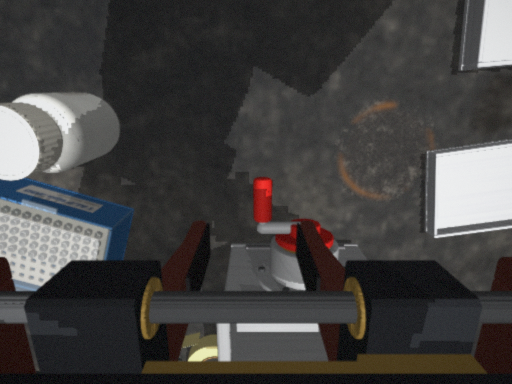

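```bash
python3 -m pendant '[{"delta_pos":[0.19,0.73,2],"turn":-0.01,"hand":4},{"delta_pos":[0.19,0.73,5],"turn":-0.01,"hand":4},{"delta_pos":[0.19,0.73,8],"turn":-0.01,"hand":4},{"delta_pos":[0.19,0.73,8.67],"turn":-0.01,"hand":4},{"delta_pos":[0.19,0.73,8.67],"turn":-0.01,"hand":4}]' 25;  python3 - <<'E'
from h import *
to(.614,-.272,.062,3.207)
E
```

```text
time: 2.65
ee_pos: [0.6105, -0.2657, 0.0609]
eef_rot: [3.139, -0.005, -3.068]
ft_force: [-0.3, -0.0, 0.2]
width: 0.458
gripper_force: 0.0
t 2.65 delta [-0.3  -0.65 -0.12] turn 0.008 pos [ 0.6105 -0.2657  0.0609] rpy [ 3.139 -0.005 -3.068] F [-0.3 -0.   0.2] w 4.02 g 0.0
```

```bash
python3 -m pendant '[{"delta_pos":[0,0,0],"turn":0,"hand":2.2},{"delta_pos":[0,0,0],"turn":0,"hand":1},{"delta_pos":[0,0,0],"turn":0,"hand":0.8},{"delta_pos":[0,0,0],"turn":0,"hand":0.8},{"delta_pos":[0,0,0],"turn":0,"hand":0.8}]' 25;  python3 - <<'E'
from h import *
to(.614,-.272,.062,3.207)
E
```

```text
time: 3.07
ee_pos: [0.6137, -0.2697, 0.0649]
eef_rot: [-3.138, 0.003, -3.069]
ft_force: [-1.2, -6.9, 0.2]
width: 0.163
gripper_force: 25.0
t 3.07 delta [-0.02 -0.23  0.29] turn 0.007 pos [ 0.6137 -0.2697  0.0649] rpy [-3.138e+00  3.000e-03 -3.069e+00] F [-1.2 -6.9  0.2] w 1.43 g 25.0
```

```bash
python3 -m pendant '[{"delta_pos":[0.05,-0.06,-0.53],"turn":0,"hand":0.8},{"delta_pos":[0.12,0.07,-1.05],"turn":0,"hand":0.8},{"delta_pos":[0.18,0.27,-1.54],"turn":0,"hand":0.8},{"delta_pos":[0.24,0.55,-2.0],"turn":0,"hand":0.8},{"delta_pos":[0.3,0.9,-2.4],"turn":0,"hand":0.8}]' 40;  python3 - <<'E'
from h import *
to(.6137,-.2697,.0649,3.207)
E
```

```text
time: 3.48
ee_pos: [0.61, -0.2604, 0.0892]
eef_rot: [-3.139, 0.003, -3.07]
ft_force: [-1.2, -5.4, 3.3]
width: 0.159
gripper_force: 40.0
t 3.48 delta [-0.3  -0.95  2.43] turn 0.006 pos [ 0.61   -0.2604  0.0892] rpy [-3.139e+00  3.000e-03 -3.070e+00] F [-1.2 -5.4  3.3] w 1.4 g 40.0
```

```bash
python3 -m pendant '[{"delta_pos":[0.06,0.4,-0.35],"turn":0,"hand":0.8},{"delta_pos":[0.12,0.86,-0.63],"turn":0,"hand":0.8},{"delta_pos":[0.18,1.35,-0.83],"turn":0,"hand":0.8},{"delta_pos":[0.24,1.87,-0.96],"turn":0,"hand":0.8},{"delta_pos":[0.3,2.4,-1.0],"turn":0,"hand":0.8}]' 40;  python3 - <<'E'
from h import *
to(.6137,-.2697,.0649,3.207)
im,d,m=snap('side','s2'); cv2.imwrite('pics/s2c.png',cv2.resize(im[170:290,210:370],None,fx=4,fy=4,interpolation=2))
E
```

```text
time: 3.9
ee_pos: [0.6046, -0.2347, 0.098]
eef_rot: [3.142, 0.001, -3.07]
ft_force: [0.7, 0.2, 2.4]
width: 0.163
gripper_force: 39.9
t 3.9 delta [-0.65 -3.55  3.31] turn 0.007 pos [ 0.6046 -0.2347  0.098 ] rpy [ 3.142e+00  1.000e-03 -3.070e+00] F [0.7 0.2 2.4] w 1.43 g 39.9
```

View pics/s2c.png

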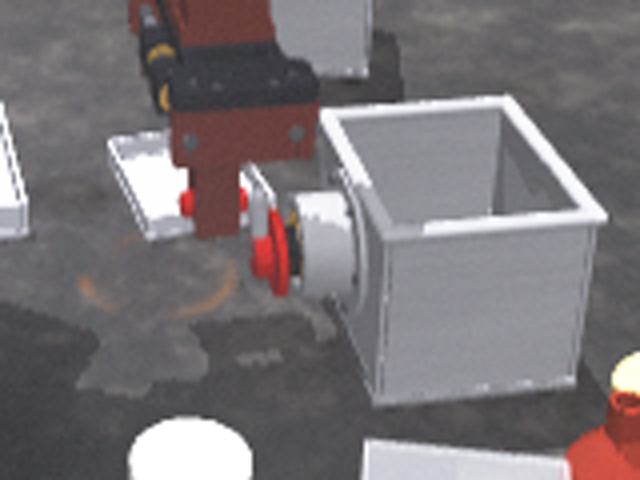

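The crop shows the knob at 12 o'clock in the pads near (215,202), and the flange stands off the port mouth. The next move draws the plug out.

```bash
python3 -m pendant '[{"delta_pos":[0.5,0,0],"turn":0,"hand":0.8},{"delta_pos":[1.1,0,0],"turn":0,"hand":0.8},{"delta_pos":[1.8,0,0],"turn":0,"hand":0.8},{"delta_pos":[2.6,0,0],"turn":0,"hand":0.8},{"delta_pos":[3.5,0,0],"turn":0,"hand":0.8}]';  python3 - <<'E'
from h import *
to(.43,-.035,.15)
E
```

```text
time: 4.37
ee_pos: [0.5679, -0.2377, 0.0965]
eef_rot: [3.141, -0.002, -3.069]
ft_force: [0.3, 0.4, -1.2]
width: 0.161
gripper_force: 39.9
t 4.37 delta [12.3  21.21 -5.32] turn 0 pos [ 0.5679 -0.2377  0.0965] rpy [ 3.141e+00 -2.000e-03 -3.069e+00] F [ 0.3  0.4 -1.2] w 1.41 g 39.9
```

The plug is free, with 1.2 N hanging on the wrist. Next it goes to the tray.

```bash
python3 - <<'E'
from h import *
to(.41,0,.125)
E
python3 -m pendant '[{"delta_pos":[1.5,0,-0.5],"turn":0,"hand":0.8},{"delta_pos":[4.0,2,-2],"turn":0,"hand":0.8},{"delta_pos":[6.0,5,-2.8],"turn":0,"hand":0.8},{"delta_pos":[8.0,8,-2.8],"turn":0,"hand":0.8},{"delta_pos":[10,11,-2.8],"turn":0,"hand":0.8}]';  python3 - <<'E'
from h import *
to(.41,0,.125)
E
```

```text
t 4.37 delta [14.04 24.85 -2.81] turn 0 pos [ 0.5679 -0.2377  0.0965] rpy [ 3.141e+00 -2.000e-03 -3.069e+00] F [ 0.3  0.4 -1.2] w 1.41 g 39.9
time: 4.78
ee_pos: [0.4597, -0.1348, 0.1253]
eef_rot: [3.142, 0.0, -3.071]
ft_force: [-0.0, 0.8, -0.7]
width: 0.161
gripper_force: 39.9
t 4.78 delta [ 4.01 13.79  0.03] turn 0 pos [ 0.4597 -0.1348  0.1253] rpy [ 3.142  0.    -3.071] F [-0.   0.8 -0.7] w 1.41 g 39.9
```

```bash
python3 -m pendant '[{"delta_pos":[1,3.5,0],"turn":0,"hand":0.8},{"delta_pos":[2,7,0],"turn":0,"hand":0.8},{"delta_pos":[3,10,0],"turn":0,"hand":0.8},{"delta_pos":[3.7,12.5,0],"turn":0,"hand":0.8},{"delta_pos":[4,13.8,0],"turn":0,"hand":0.8}]'; python3 -m pendant '[{"delta_pos":[0,0,0],"turn":0,"hand":0.8},{"delta_pos":[0,0,2],"turn":0,"hand":0.8},{"delta_pos":[0,0,4],"turn":0,"hand":0.8},{"delta_pos":[0,0,5],"turn":0,"hand":0.8},{"delta_pos":[0,0,5.6],"turn":0,"hand":0.8}]';python3 - <<'E'
from h import *
to(.41,0,.055)
im,d,m=snap('side','s3'); cv2.imwrite('pics/s3c.png',cv2.resize(im[130:250,120:280],None,fx=4,fy=4,interpolation=2))
E
```

```text
time: 5.2
ee_pos: [0.409, 0.0011, 0.1249]
eef_rot: [3.141, -0.002, -3.068]
ft_force: [0.2, 0.6, -1.5]
width: 0.154
gripper_force: 39.9
time: 5.62
ee_pos: [0.4111, -0.0014, 0.068]
eef_rot: [3.142, -0.002, -3.07]
ft_force: [-0.6, -0.2, -0.8]
width: 0.162
gripper_force: 39.9
t 5.62 delta [0.1  0.15 1.3 ] turn 0 pos [ 0.4111 -0.0014  0.068 ] rpy [ 3.142e+00 -2.000e-03 -3.070e+00] F [-0.6 -0.2 -0.8] w 1.42 g 39.9
```

View pics/s3c.png

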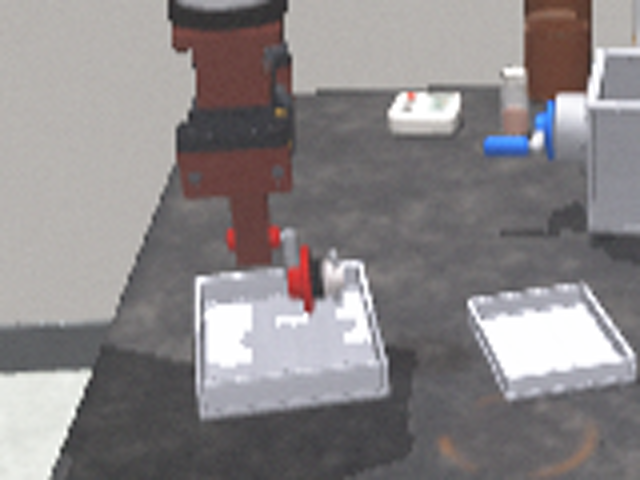

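The crop shows the plug hanging from the pads over the rear half of the tray, with the flange at (305,280) inside the walls. I'll lower it, then lay it over.

```bash
python3 -m pendant '[{"delta_pos":[0.4,0,0.4],"turn":0,"hand":0.8},{"delta_pos":[0.4,0,0.8],"turn":0,"hand":0.8},{"delta_pos":[0.4,0,1.2],"turn":0,"hand":0.8},{"delta_pos":[0.4,0,1.45],"turn":0,"hand":0.8},{"delta_pos":[0.4,-0.2,1.55],"turn":0,"hand":0.8}]' 20; python3 -m pendant '[{"delta_pos":[0,-0.5,0],"turn":0,"hand":0.8},{"delta_pos":[0,-1,0.1],"turn":0,"hand":0.8},{"delta_pos":[0,-1.5,0.25],"turn":0,"hand":0.8},{"delta_pos":[0,-2.0,0.5],"turn":0,"hand":0.8},{"delta_pos":[0,-2.5,0.8],"turn":0,"hand":0.8}]';python3 - <<'E'
from h import *
to(.41,0,.055)
im,d,m=snap('side','s4'); cv2.imwrite('pics/s4c.png',cv2.resize(im[150:250,140:260],None,fx=5,fy=5,interpolation=2))
E
```

```text
time: 6.08
ee_pos: [0.4082, -0.0028, 0.0539]
eef_rot: [-3.142, 0.0, -3.069]
ft_force: [-3.0, 1.0, 6.9]
width: 0.162
gripper_force: 20.0
time: 6.5
ee_pos: [0.4106, -0.0285, 0.046]
eef_rot: [-3.141, 0.002, -3.07]
ft_force: [-0.7, -1.7, 4.3]
width: 0.162
gripper_force: 20.0
t 6.5 delta [-0.15  2.84 -0.9 ] turn 0 pos [ 0.4106 -0.0285  0.046 ] rpy [-3.141e+00  2.000e-03 -3.070e+00] F [-0.7 -1.7  4.3] w 1.42 g 20.0
```

View pics/s4c.png

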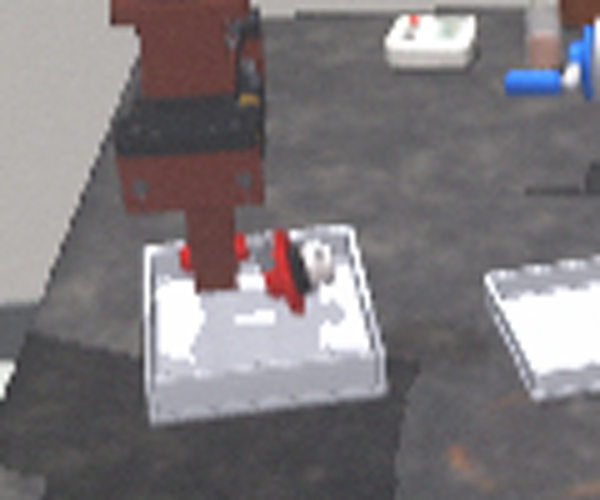

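The crop shows the plug leaning over inside the tray, knob at (210,255) and flange at (285,270). I'll carry on laying it over.

```bash
python3 -m pendant '[{"delta_pos":[0,-0.5,0.4],"turn":0,"hand":0.8},{"delta_pos":[0,-1,0.85],"turn":0,"hand":0.8},{"delta_pos":[0,-1.4,1.3],"turn":0,"hand":0.8},{"delta_pos":[0,-1.7,1.8],"turn":0,"hand":0.8},{"delta_pos":[0,-1.9,2.2],"turn":0,"hand":0.8}]' 15;python3 - <<'E'
from h import *
to(.41,0,.055)
im,d,m=snap('side','s5'); cv2.imwrite('pics/s5c.png',cv2.resize(im[150:250,140:260],None,fx=5,fy=5,interpolation=2))
E
```

```text
time: 6.97
ee_pos: [0.411, -0.0471, 0.0229]
eef_rot: [3.141, -0.001, -3.07]
ft_force: [1.1, -0.0, -0.3]
width: 0.162
gripper_force: 15.0
t 6.97 delta [-0.23  4.71 -3.21] turn 0 pos [ 0.411  -0.0471  0.0229] rpy [ 3.141e+00 -1.000e-03 -3.070e+00] F [ 1.1 -0.  -0.3] w 1.42 g 15.0
```

View pics/s5c.png

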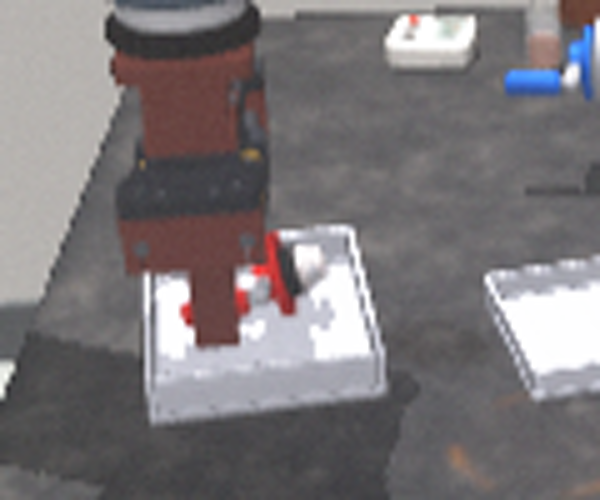

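The crop shows the plug on its side in the tray, knob still in the pads at (215,310) and flange at (282,275). I'll release gently and rise.

```bash
python3 -m pendant '[{"delta_pos":[0,0,0.3],"turn":0,"hand":0.8},{"delta_pos":[0,0,0.3],"turn":0,"hand":1.6},{"delta_pos":[0,0,0.3],"turn":0,"hand":2.2},{"delta_pos":[0,0,0.3],"turn":0,"hand":3},{"delta_pos":[0,0,0.3],"turn":0,"hand":3}]' 5;python3 -m pendant '[{"delta_pos":[0,0,-0.3],"turn":0,"hand":3},{"delta_pos":[0,0,-2],"turn":0,"hand":3},{"delta_pos":[0,0,-6],"turn":0,"hand":3},{"delta_pos":[0,0,-10],"turn":0,"hand":3},{"delta_pos":[0,0,-14],"turn":0,"hand":3}]'; python3 -m pendant '[{"delta_pos":[0,0,0],"turn":0,"hand":3},{"delta_pos":[0,0,0],"turn":0,"hand":3},{"delta_pos":[0,0,0],"turn":0,"hand":3},{"delta_pos":[0,0,0],"turn":0,"hand":3},{"delta_pos":[0,0,0],"turn":0,"hand":3}]'; python3 - <<'E'
from h import *
to(.41,0,.055)
im,d,m=snap('side','s6'); cv2.imwrite('pics/s6c.png',cv2.resize(im[90:250,120:330],None,fx=3.6,fy=3.6,interpolation=2))
E
```

```text
time: 7.43
ee_pos: [0.4113, -0.0466, 0.0208]
eef_rot: [-3.142, 0.0, -3.069]
ft_force: [0.0, -0.3, 1.0]
width: 0.331
gripper_force: 0.0
time: 7.85
ee_pos: [0.4104, -0.0466, 0.1623]
eef_rot: [3.141, -0.001, -3.069]
ft_force: [0.8, -0.5, -0.4]
width: 0.342
gripper_force: 0.0
time: 8.27
ee_pos: [0.4102, -0.0466, 0.1593]
eef_rot: [3.141, -0.003, -3.069]
ft_force: [0.5, 0.1, 0.7]
width: 0.341
gripper_force: 0.0
t 8.27 delta [-0.35  4.64 10.44] turn 0 pos [ 0.4102 -0.0466  0.1593] rpy [ 3.141e+00 -3.000e-03 -3.069e+00] F [0.5 0.1 0.7] w 2.99 g 0.0
```

View pics/s6c.png

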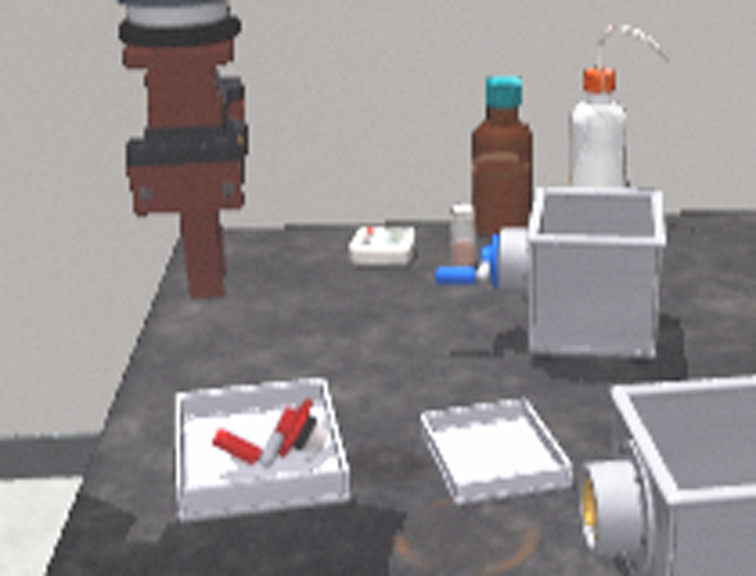

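The plug lies in the larger tray around (265,435), the red port is open at (590,505), and the blue plug is still shut. The gripper is clear of everything.

```bash
python3 -c "
from plant import ticket
print(ticket.close_job())"
```

```text
the job is handed in; nothing more can be done
None
```

I unscrewed the red plug, drew it out of its port and laid it in the larger aluminium tray. The blue plug stayed shut, the gripper is clear, and the job was handed in at about 8.3 s; no verdict came back.

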